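Press both parting pins of a core box together

TASK

Loosen the core in the blue-grey core box: set one fingertip on each of the two stout round bronze parting pins on its top, press both down together as far as they go, hold them down for about three seconds, then let both spring back up and move clear. Nothing is to be gripped: do not lift or shift the core box, and leave everything else, including the small plate with two thin dowels and the nut lying on the box, where it is.

Things in the scene. Friction and masses are not known exactly. Their poses are not given: they have to be found in the camera images.
- core_box: Closed aluminium core box, a loose block of 2 to 3 kg, 170 mm (its x) by 120 mm (its y) by 60 mm high, level on the bench with a lug at each short end. Origin at the centre of its underside. On its flat top (z = 60 mm) are the two parting pins; four thin screw heads, 4 mm high, near the corners; and the loose nut near the end at +x.
- pin_a: First parting pin: upright round bronze plunger with a flat top, 22 mm in diameter, standing 14 mm proud of the top of the core box, at x = -20, y = +30 mm in the frame of core_box. The two pins are alike, 60 mm apart centre to centre along the y axis of core_box. Origin at the centre of its top face (74 mm above the bench at rest); it moves down with the pin. z up.
- pin_b: Second parting pin, like pin_a, at x = -20, y = -30 mm in the frame of core_box. Origin at the centre of its top face.
- pin_a_travel (a joint): How far pin_a is pressed down, m: 0 = up, 0.008 = fully down at a hard stop (top then 6 mm above the box). A spring pushes it up: about 2 N to start it, 6 N fully down; it returns by itself.
- pin_b_travel (a joint): The same for pin_b.
- nut: Bystander: loose round steel nut, 24 mm across, 10 mm high, lying on the top of core_box near its +x end, about 75 mm from the line through the pins. Origin at the centre of its underside.
- dowel_plate: Bystander: loose aluminium plate 110 x 80 x 30 mm with two thin fixed bronze dowels (10 mm diameter, 28 mm tall, 50 mm apart) on top; not part of the job. Origin at the centre of its underside.
- sleeker: Bystander: wooden moulder's sleeker with a round brass head, about 147 mm long and 24 mm high, lying along its x. Origin on the underside.
- crucible_lid: Bystander: round ceramic crucible lid, 114 mm in diameter, 36 mm high with its knob. Origin at the centre of its underside.
- can: Bystander: closed grey can, 70 mm in diameter, 90 mm high. Origin at the centre of its underside.
- core_weight: Bystander: dark iron weight, 50 x 50 x 30 mm with a short stud on top (42 mm high in all). Origin at the centre of its underside.

How it is judged:
By the outcome, as a careful person would: the job done as asked, in the order asked, and still so for the second after the job is handed in, with the robot touching nothing.
It also fails if it takes over 38 s, if anything falls off the work surface, if the arm or the gripper's body presses on something with over 40 N, if the wrist force passes 120 N, or if a joint passes its speed limit or range.

ROBOT

A 7-joint arm with a two-finger parallel gripper is mounted at the origin on the work surface. World frame = base frame: x ahead of the robot, y to its left, z up, the work surface at z = 0. Lengths are in m, angles in rad, forces in N, time in s.
With the tool pointing down it reaches from about 0.425 to 0.875 m from the base axis. Payload 4.7 kg.
Tool frame: the origin (TCP) lies midway between the tips of the shut fingers; the grasp point (between the pads) lies 19 mm behind it; z points along the fingers, y is the line along which they close (so a half turn about z gives the same grasp; the last joint's range is limited). The gripper opens to 87 mm and grips with 3 to 60 N. Pads are 19 mm wide; open, the fingers measure 117 mm over their backs; the gripper's body (75 mm by 190 mm) begins 51 mm behind the grasp point.
Start: joints at [-1.238, 0.321, -0.07, 1.45, 0.023, 1.371, -0.057], TCP at [0.204, 0.617, 0.187] pointing down, gripper open.
Joint ranges: [-2.86, 2.86], [-0.3, 2.09], [-1.38, 1.24], [0.06, 2.45], [-1.56, 4.7], [0.09, 2.05], [-2.69, 2.69]. Speed limits (rad/s): [2.57, 2.57, 3.14, 3.14, 3.14, 3.14, 3.14].

INTERFACE

Orientations are given as a rotation vector (axis times angle).
In Python, from bench import ctrl, get_image, calibration gives the robot as it stands.
- The arm moves only by the tool apply_moves, never from a script. Its arguments are lists of equal length, an entry for each row: "dp": the shift along the tool's x, y, z in m, a list of three; "twist": the turn, a rotation vector about the tool's x, y, z in rad, a list of three; "fingers": the closure, from 0 (fully open) to 1 (shut). In form: {"dp": [[dx, dy, dz], ...], "twist": [[ax, ay, az], ...], "fingers": [fingers, ...]}. A call has 1 to 10 rows; each row shifts and turns the commanded pose from where the row before left it, along the tool's axes as they then stand; what a row does not reach is not made up. A row lasts 1/10 s, in which the tool goes at most 50 mm and 8.59 degrees, less where a joint would pass 70% of its speed; a pose out of reach is approached as far as the arm can. A call is refused whole if a number of a shift passes 0.05 or a number of a turn 0.15, either way. A call with a gripper value outside its range is refused whole. The fingers move at their own pace and stop on an object; "newtons" is the grip in N (left out, the last holds). Time passes only in rows, so rows that do not move let the fingers close. It gives the time, the measured TCP pose, the force, the opening and the grip force at its end, in the units of the state.
- ctrl.get_state(): the state, without advancing time (a new reading comes with each control period).
- get_image(name): name is "side" or "top" or "wrist"; returns the picture (420x560x3 uint8, red, green, blue); there is no depth.
- calibration(name): a dict with "fx", "fy", "cx", "cy" (pixels), "k1" (the pictures are not rectified: a ray, as slopes to the right and down, at radius r is drawn at 1 + k1 r^2 times it, then the intrinsics apply), "eye" and "attitude" of the camera in the world; the wrist camera has in their place "hand_eye" (4x4, takes a point from camera to tool coordinates, whose origin is the TCP and whose axes are the flange's). Camera axes: x right, y up, looking along -z (the intrinsics and any distortion apply to the point x, -y, -z); pixel columns grow to the right and rows downward; lengths in m; the calibration is good to about 2 mm. A picture is of the moment at which its call begins: read the wrist's pose just before it. calibration takes no time and is no camera call.
- ctrl.close_job(): hands the job in; it is judged then, once.
The state is a dict: "time": time; "joint_positions": joint angles; "qd": joint speeds; "joint_torque": joint torques, N m; "position": TCP position; "tool_rot": TCP orientation; "ft_force": force on the tool from outside, world axes, zero at the start; "torque": the same for the moment, N m; "grip_width": opening from 0.0 (shut) to 1.0 (fully open); "grip_force": force on a finger pad.
Only numpy, scipy, OpenCV 4.12 (cv2) and the standard library are available. Lean on these libraries where they do the work, as an engineer would, in place of code of your own. Each camera call takes 0.05 s, during which the arm holds its last target. There are 200 camera calls.

## Working session

There is one attempt and no reset: what is moved stays moved. The work goes in short steps, Python scripts to look and compute and a tool call to move; the robot and the scene stay as the last step left them, time stands still between calls to the robot, and variables do not carry over. Pictures are saved under pics/ and viewed, at most 10 in all, crops included, and the job is handed in when it is done.

Besides the shell and the picture viewer there is one more tool, called after "Request:" by a JSON object that holds its "name" and its "arguments". apply_moves: Moves the arm, as the interface text tells. Its arguments: {"type":"object","properties":{"dp":{"type":"array"},"twist":{"type":"array"},"fingers":{"type":"array"},"newtons":{"type":"number"}},"required":["dp","twist","fingers"]}

```bash
mkdir -p pics; ls
python3 - <<'E'
from bench import ctrl,get_image,calibration
import cv2
print(ctrl.get_state())
for n in("top","side","wrist"):
    c=calibration(n);print(n,c)
    cv2.imwrite(f"pics/{n}0.png",get_image(n)[:,:,::-1])
E
```

```text
pics
{'time': 0.0, 'joint_positions': array([-1.23793506,  0.32182848, -0.07008561,  1.45166282,  0.02258376,
        1.3708058 , -0.05689924]), 'qd': array([-0.00152957,  0.00125409, -0.00210547, -0.00031848,  0.00024122,
        0.00191151, -0.00031098]), 'joint_torque': array([-5.91866155e-04, -4.91303337e+01, -4.03946433e-01, -3.12530279e+01,
       -6.37592515e-02,  4.38487914e-02,  1.87615096e-04]), 'position': array([0.20355345, 0.61665124, 0.18576414]), 'tool_rot': array([-4.98511809e-01, -3.10156102e+00,  2.99147994e-03]), 'ft_force': array([ 0.14254644, -0.3067524 , -0.94111366]), 'torque': array([ 0.04530845, -0.04792212, -0.00114644]), 'grip_force': 0.0, 'grip_width': 0.9991159106399864}
top {'fx': 389.57707449447906, 'fy': 389.57707449447906, 'cx': 277.6249934752125, 'cy': 206.02099694286346, 'k1': -0.022012084907856826, 'eye': array([ 0.44115796, -0.03407647,  0.82535046]), 'attitude': array([ 0.15916595, -0.151694  , -1.50680128])}
side {'fx': 533.7662081201821, 'fy': 533.7662081201821, 'cx': 278.1067209697575, 'cy': 209.17532979190403, 'k1': -0.014295961064878751, 'eye': array([ 0.28992235, -0.77762125,  0.54930728]), 'attitude': array([ 1.02580856, -0.16895943, -0.32618176])}
wrist {'fx': 321.53014484101925, 'fy': 321.53014484101925, 'cx': 285.4575945109678, 'cy': 209.9982743075294, 'k1': -0.04824223916912201, 'hand_eye': array([[-2.58073360e-04,  9.61768788e-01,  2.73862614e-01,
         7.40230219e-02],
       [ 9.99999882e-01,  1.35354376e-04,  4.66999543e-04,
         9.86693201e-04],
       [ 4.12077081e-04,  2.73862703e-01, -9.61768709e-01,
        -1.98739664e-01],
       [ 0.00000000e+00,  0.00000000e+00,  0.00000000e+00,
         1.00000000e+00]])}
```

View pics/top0.png

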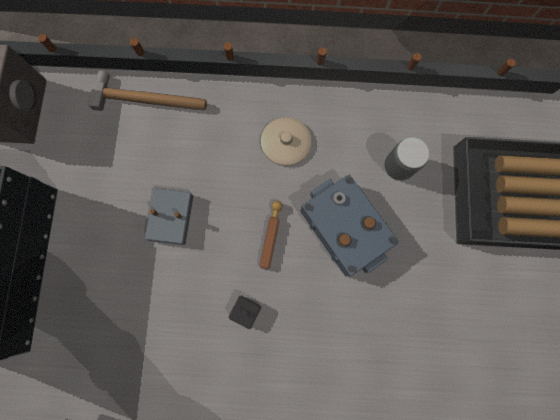

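View pics/side0.png

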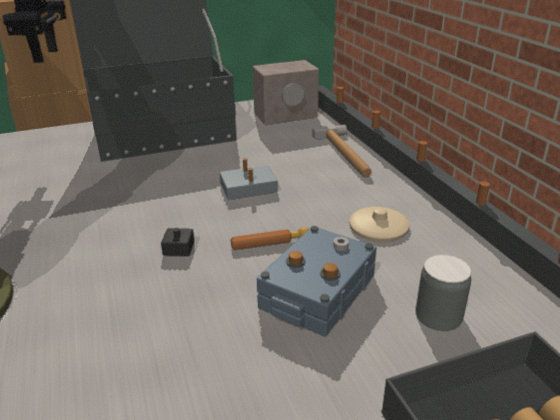

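The top picture shows the box at about (350,225), with pins at (345,240) and (369,223) and the nut at (340,198). In the side picture the pins are at (296,259) and (330,271). The dowel plate is well away to the left.

```bash
cat > h.py <<'E'
import numpy as np,cv2
from scipy.spatial.transform import Rotation as R
from bench import ctrl,get_image,calibration
def pose(n,st=None):
    c=calibration(n)
    if n!="wrist": return c,R.from_rotvec(c["attitude"]).as_matrix(),np.array(c["eye"])
    T=R.from_rotvec(st["tool_rot"]).as_matrix(); H=c["hand_eye"]
    return c,T@H[:3,:3],T@H[:3,3]+st["position"]
def ray(n,uv,st=None):
    c,A,e=pose(n,st)
    K=np.array([[c["fx"],0,c["cx"]],[0,c["fy"],c["cy"]],[0,0,1]])
    x,y=cv2.undistortPoints(np.array([[uv]],float),K,np.array([c["k1"],0,0,0]))[0,0]
    return e,A@np.array([x,-y,-1])
def onz(n,uv,z,st=None):
    e,d=ray(n,uv,st); return e+d*(z-e[2])/d[2]
def blobs(im,roi,lo,hi,amin=15):
    h=cv2.cvtColor(im,cv2.COLOR_RGB2HSV); m=cv2.inRange(h,lo,hi)
    k=np.zeros_like(m); x0,y0,x1,y1=roi; k[y0:y1,x0:x1]=m[y0:y1,x0:x1]
    n,_,s,c=cv2.connectedComponentsWithStats(k)
    return [(c[i],s[i]) for i in range(1,n) if s[i,4]>=amin],k
E
python3 - <<'E'
from h import *
for n,roi in(("top",(300,175,400,275)),("side",(262,230,375,320))):
    im=cv2.imread(f"pics/{n}0.png")[:,:,::-1].copy()
    b,k=blobs(im,roi,(3,110,60),(22,255,255))
    b2,_=blobs(im,roi,(3,110,150),(22,255,255))
    for c,s in b: print(n,c,s,onz(n,c,.074))
    for c,s in b2: print(n,"bright",c,s,onz(n,c,.074))
    x0,y0,x1,y1=roi; cv2.imwrite(f"pics/{n}1.png",cv2.resize(im[y0:y1,x0:x1,::-1],None,fx=5,fy=5,interpolation=0))
a=cv2.imread("pics/top1.png");b=cv2.imread("pics/side1.png")
a=cv2.resize(a,(395,395));b=cv2.resize(b,(400,318));o=np.zeros((400,800,3),np.uint8);o[:395,:395]=a;o[:318,400:]=b;cv2.imwrite("pics/both.png",o)
E
```

```text
top [369.02380952 222.32142857] [364 218  11  10  84] [ 0.57094104 -0.20617111  0.074     ]
top [344.33333333 239.22619048] [340 235  10  10  84] [ 0.53500193 -0.1587507   0.074     ]
side [279.8        236.25348837] [262 230  45  15 430] [ 0.53188424 -0.10541637  0.074     ]
side [295.12162162 257.27702703] [289 251  13  14 148] [ 0.53361942 -0.16761903  0.074     ]
side [329.94936709 269.84177215] [323 263  14  14 158] [ 0.56948653 -0.21499891  0.074     ]
side bright [278.58273381 232.9352518 ] [262 230  37   7 139] [ 0.53340499 -0.0955995   0.074     ]
side bright [294.88709677 254.09677419] [289 251  12   7  62] [ 0.53633141 -0.15982772  0.074     ]
side bright [329.51612903 266.40322581] [324 263  12   7  62] [ 0.57240074 -0.20719993  0.074     ]
```

View pics/both.png

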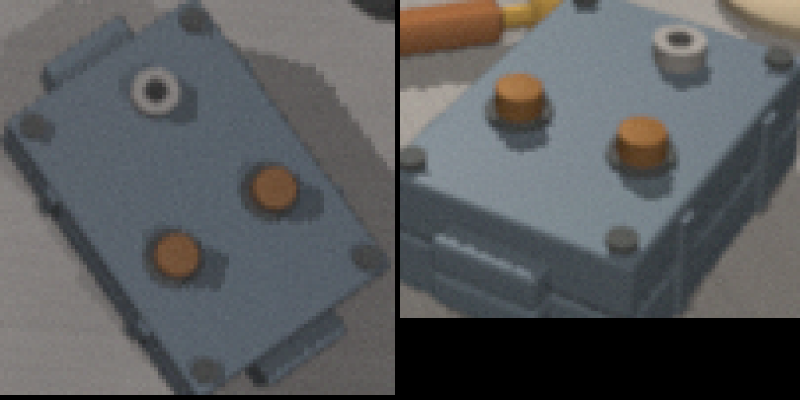

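Both views agree: the pins are at about (0.571,-0.2065) and (0.535,-0.159), 60 mm apart as stated. Next I'll check the transit obstacles (chest and others) and work out the yaw needed.

Run:
```python
from h import *
for uv in((28,345),(55,190),(0,357),(30,175)): print("chest top",uv,onz("top",uv,0.0),onz("top",uv,0.12))
for uv in((103,152),(235,132),(88,98),(232,72)): print("chest side",uv,onz("side",uv,0))
for uv in((462,240),(466,145)): print("tray",onz("top",uv,0.05))
b=onz("side",(103,152),0)
e,d=ray("side",(88,98)); 
for t in(.9,1,1.1,1.2,1.3,1.4): print(e+d*t)
st=ctrl.get_state();M=R.from_rotvec(st["tool_rot"]).as_matrix();print(M.round(3))
for s in(1,-1):
  y=np.array([.604,-.797,0])*s; z=np.array([0,0,-1.]);G=np.c_[np.cross(y,z),y,z]
  print(s,R.from_matrix(M.T@G).as_rotvec())
# nut
print("nut",onz("top",(340,198),.07))
```

```text
chest top (28, 345) [0.28958364 0.46574536 0.        ] [0.31162145 0.39307488 0.12      ]
chest top (55, 190) [0.61502287 0.46462369 0.        ] [0.58974417 0.39211628 0.12      ]
chest top (0, 357) [0.26247559 0.51944499 0.        ] [0.28845472 0.43896697 0.12      ]
chest top (30, 175) [0.64570134 0.52672641 0.        ] [0.61596221 0.44518972 0.12      ]
chest side (103, 152) [0.29038506 0.51366646 0.        ]
chest side (235, 132) [0.63191167 0.51352212 0.        ]
chest side (88, 98) [0.27754822 0.95783944 0.        ]
chest side (232, 72) [0.77660305 1.05251812 0.        ]
tray [ 0.55000871 -0.39909314  0.05      ]
tray [ 0.75224585 -0.41494982  0.05      ]
[0.28330185 0.150898   0.25541276]
[0.28256624 0.2540668  0.22275782]
[0.28183063 0.35723561 0.19010287]
[0.28109502 0.46040441 0.15744792]
[0.28035941 0.56357322 0.12479298]
[0.27962379 0.66674202 0.09213803]
[[-0.95   0.313 -0.   ]
 [ 0.313  0.95  -0.001]
 [-0.    -0.001 -1.   ]]
1 [-7.44717318e-04  1.62715896e-03  2.17431560e+00]
-1 [-1.37815118e-03 -6.30751559e-04 -9.67276416e-01]
nut [ 0.61722958 -0.14876851  0.07      ]
```

View pics/wrist0.png

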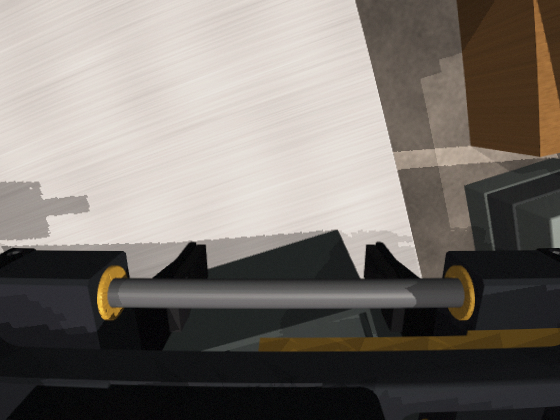

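The wrist picture shows only the bench, with the open fingers at (190,260) and (380,260). The chest front is at y≈0.47 with x≥0.29, so I go inward and up first, then around.

```bash
cat > plan.py <<'E'
from h import *
def plan(wps):
    st=ctrl.get_state();p=st["position"].copy();M=R.from_rotvec(st["tool_rot"]).as_matrix()
    for w,n,tw in wps:
        w=np.array(w);p0=p.copy()
        print("leg")
        for i in range(n):
            d=np.round(M.T@(p0+(w-p0)*(i+1)/n-p),3)
            print(d.tolist(),end=",")
            p=p+M@d; M=M@R.from_rotvec([0,0,tw]).as_matrix()
        print()
E
python3 -c "
from plan import *
plan([((.21,.42,.28),6,0),((.48,.12,.25),10,.12),((.5535,-.183,.14),9,.108)])"
```

```text
leg
[-0.011, -0.031, -0.016],[-0.012, -0.031, -0.015],[-0.011, -0.031, -0.016],[-0.011, -0.03, -0.015],[-0.011, -0.031, -0.016],[-0.012, -0.031, -0.016],
leg
[-0.035, -0.02, 0.003],[-0.037, -0.016, 0.003],[-0.039, -0.011, 0.003],[-0.04, -0.006, 0.003],[-0.04, -0.002, 0.003],[-0.04, 0.003, 0.003],[-0.04, 0.008, 0.003],[-0.038, 0.013, 0.003],[-0.036, 0.017, 0.004],[-0.035, 0.022, 0.003],
leg
[-0.034, 0.006, 0.012],[-0.033, 0.01, 0.012],[-0.032, 0.014, 0.013],[-0.03, 0.017, 0.012],[-0.028, 0.02, 0.012],[-0.026, 0.023, 0.012],[-0.023, 0.025, 0.013],[-0.021, 0.028, 0.012],[-0.017, 0.03, 0.012],
```

Request:
{"name": "apply_moves", "arguments": {"dp": [[-0.011, -0.031, -0.016], [-0.012, -0.031, -0.015], [-0.011, -0.031, -0.016], [-0.011, -0.03, -0.015], [-0.011, -0.031, -0.016], [-0.012, -0.031, -0.016]], "twist": [[0, 0, 0], [0, 0, 0], [0, 0, 0], [0, 0, 0], [0, 0, 0], [0, 0, 0]], "fingers": [0.48, 0.48, 0.48, 0.48, 0.48, 0.48]}}

```text
time: 0.75
position: [0.2101, 0.4187, 0.2812]
tool_rot: [-0.498, -3.102, 0.001]
ft_force: [0.0, 0.1, 0.9]
grip_width: 0.565
grip_force: 0.0
```

Request:
{"name": "apply_moves", "arguments": {"dp": [[-0.035, -0.02, 0.003], [-0.037, -0.016, 0.003], [-0.039, -0.011, 0.003], [-0.04, -0.006, 0.003], [-0.04, -0.002, 0.003], [-0.04, 0.003, 0.003], [-0.04, 0.008, 0.003], [-0.038, 0.013, 0.003], [-0.036, 0.017, 0.004], [-0.035, 0.022, 0.003]], "twist": [[0, 0, 0.12], [0, 0, 0.12], [0, 0, 0.12], [0, 0, 0.12], [0, 0, 0.12], [0, 0, 0.12], [0, 0, 0.12], [0, 0, 0.12], [0, 0, 0.12], [0, 0, 0.12]], "fingers": [0.48, 0.48, 0.48, 0.48, 0.48, 0.48, 0.48, 0.48, 0.48, 0.48]}}

```text
time: 1.75
position: [0.4809, 0.1187, 0.2496]
tool_rot: [-2.168, -2.273, -0.0]
ft_force: [0.3, -0.3, 0.0]
grip_width: 0.521
grip_force: 0.0
```

Request:
{"name": "apply_moves", "arguments": {"dp": [[-0.034, 0.006, 0.012], [-0.033, 0.01, 0.012], [-0.032, 0.014, 0.013], [-0.03, 0.017, 0.012], [-0.028, 0.02, 0.012], [-0.026, 0.023, 0.012], [-0.023, 0.025, 0.013], [-0.021, 0.028, 0.012], [-0.017, 0.03, 0.012], [0, 0, 0]], "twist": [[0, 0, 0.108], [0, 0, 0.108], [0, 0, 0.108], [0, 0, 0.108], [0, 0, 0.108], [0, 0, 0.108], [0, 0, 0.108], [0, 0, 0.108], [0, 0, 0.108], [0, 0, 0]], "fingers": [0.48, 0.48, 0.48, 0.48, 0.48, 0.48, 0.48, 0.48, 0.48, 0.48]}}

```text
time: 2.75
position: [0.5514, -0.1882, 0.138]
tool_rot: [2.979, 0.99, -0.007]
ft_force: [-1.2, -1.4, 0.2]
grip_width: 0.518
grip_force: 0.0
```

Run:
```python
from h import *
st=ctrl.get_state()
M=R.from_rotvec(st["tool_rot"]).as_matrix();print(st["position"],M.round(3),st["grip_width"])
o=np.zeros((420,1120,3),np.uint8)
for n in("wrist","side","top"): cv2.imwrite(f"pics/{n}2.png",get_image(n)[:,:,::-1])
```

```text
[ 0.55139454 -0.18820031  0.13802253] [[ 0.801  0.598 -0.003]
 [ 0.598 -0.801 -0.004]
 [-0.005  0.001 -1.   ]] 0.5179227144625631
```

View pics/wrist2.png

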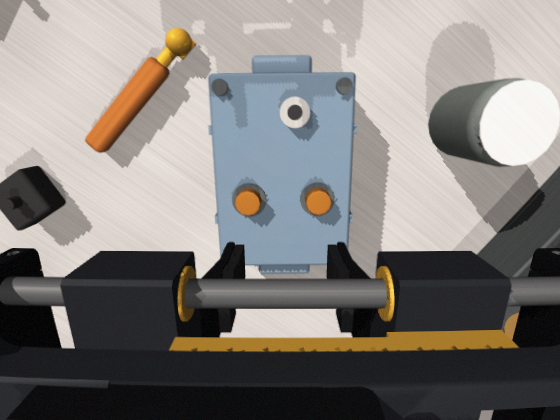

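View pics/side2.png

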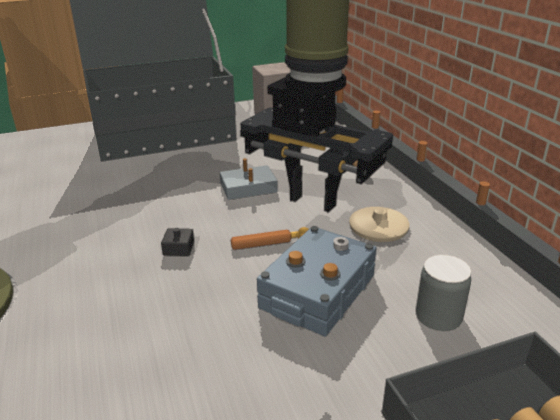

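The wrist picture shows pins at (248,202) and (318,200) with the finger silhouettes at (235,260) and (340,260). In the side picture the fingers are at (297,190) and (332,195). I'll compare these with the projected TCP and tips.

```bash
cat >> h.py <<'E'
def proj(n,P,st=None):
    c,A,e=pose(n,st); q=A.T@(np.array(P)-e); x,y=q[0]/-q[2],-q[1]/-q[2]; k=1+c["k1"]*(x*x+y*y)
    return c["fx"]*x*k+c["cx"],c["fy"]*y*k+c["cy"]
E
python3 - <<'E'
from h import *
st=ctrl.get_state();print(st["time"],st["position"],st["tool_rot"])
M=R.from_rotvec(st["tool_rot"]).as_matrix();p=st["position"]
for s in(-1,0,1):
    P=p+M@[0,.03*s,0]
    print(s,P,[np.round(proj(n,P,st)) for n in("wrist","side","top")])
im=cv2.imread("pics/wrist2.png")[:,:,::-1].copy()
b,_=blobs(im,(230,180,340,225),(3,110,60),(22,255,255))
for c,s in b: print(c,s,onz("wrist",c,.074,st))
for P in((.571,-.2065,.074),(.535,-.159,.074)): print(proj("wrist",P,st))
E
```

```text
2.9 [ 0.5532226  -0.18157376  0.13959118] [-2.97536878e+00 -1.00567448e+00  5.98295002e-04]
-1 [ 0.53502193 -0.1577256   0.13961929] [array([240., 239.]), array([294., 217.]), array([350., 235.])]
0 [ 0.5532226  -0.18157376  0.13959118] [array([285., 239.]), array([311., 223.]), array([364., 226.])]
1 [ 0.57142327 -0.20542192  0.13956308] [array([330., 239.]), array([330., 229.]), array([377., 216.])]
[247.71428571 201.63003663] [235 188  26  28 546] [ 0.54061922 -0.151181    0.074     ]
[317.7034358  201.01446655] [305 188  27  27 553] [ 0.57710116 -0.19809299  0.074     ]
(np.float64(320.8627201296876), np.float64(212.26508929568834))
(np.float64(251.33213727132244), np.float64(212.0366036147922))
```

Run:
```python
from h import *
st=ctrl.get_state();print(st["position"],st["grip_width"])
W=get_image("wrist").copy()
b,_=blobs(W,(230,180,340,240),(3,110,60),(22,255,255))
for c,s in b: print(c,s,onz("wrist",c,.074,st))
a=get_image("side");t=get_image("top");print(ctrl.get_state()["position"])
a=a[90:300,230:430,::-1];t=t[150:300,270:450,::-1]
a=cv2.resize(a,None,fx=2.1,fy=2.1,interpolation=0);t=cv2.resize(t,None,fx=2.1,fy=2.1,interpolation=0)
o=np.zeros((441,800,3),np.uint8);o[:,:420]=a;o[:t.shape[0],420:420+t.shape[1]]=t;cv2.imwrite("pics/c3.png",o)
```

```text
[ 0.5532226  -0.18157376  0.13959118] 0.5243596637230578
[253.5684803  207.57598499] [241 194  26  28 533] [ 0.53938685 -0.15820609  0.074     ]
[322.82472325 207.79889299] [310 195  27  27 542] [ 0.57510583 -0.20532801  0.074     ]
[ 0.55379283 -0.18061982  0.14024207]
```

View pics/c3.png

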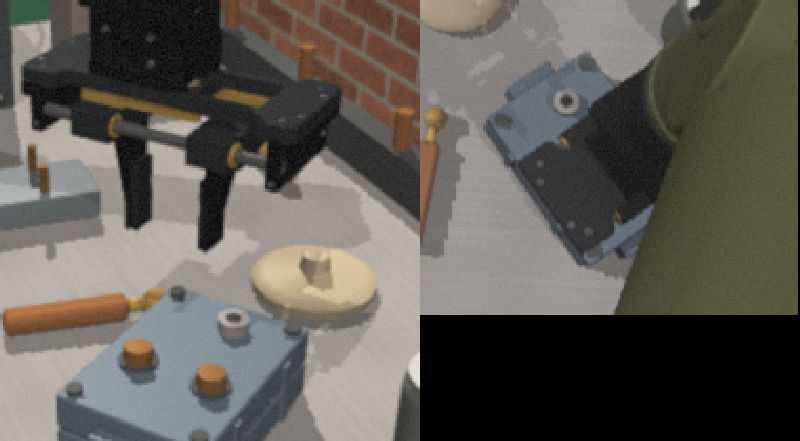

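The crop shows fingertips at side pixels of about (296,199) and (329,208), higher than the TCP projects. I'll intersect those rays with the finger plane.

Run:
```python
from h import *
st=ctrl.get_state();p=st["position"];M=R.from_rotvec(st["tool_rot"]).as_matrix()
print(p)
# outermost/bottom corners of the dark finger tips, side image now
im=get_image("side"); g=cv2.cvtColor(im,cv2.COLOR_RGB2GRAY)
m=(g<48).astype(np.uint8); 
for r in range(165,214,3):
    xs=np.where(m[r,280:350])[0]+280
    runs=np.split(xs,np.where(np.diff(xs)>1)[0]+1) if len(xs) else []
    print(r,[(a[0],a[-1]) for a in runs if len(a)>2])
for uv in((295.7,198.6),(329,208)):
    e,d=ray("side",uv);n=M[:,0];X=e+d*((p-e)@n)/(d@n)
    print(uv,X,M.T@(X-p))
```

```text
[ 0.55379283 -0.18061982  0.14024207]
165 [(np.int64(287), np.int64(300)), (np.int64(319), np.int64(337))]
168 [(np.int64(287), np.int64(300)), (np.int64(326), np.int64(338))]
171 [(np.int64(288), np.int64(300)), (np.int64(329), np.int64(340))]
174 [(np.int64(288), np.int64(300)), (np.int64(328), np.int64(339))]
177 [(np.int64(289), np.int64(300)), (np.int64(325), np.int64(339))]
180 [(np.int64(289), np.int64(300)), (np.int64(326), np.int64(338))]
183 [(np.int64(290), np.int64(300)), (np.int64(325), np.int64(337))]
186 [(np.int64(290), np.int64(300)), (np.int64(326), np.int64(336))]
189 [(np.int64(290), np.int64(300)), (np.int64(326), np.int64(335))]
192 [(np.int64(290), np.int64(300)), (np.int64(325), np.int64(335))]
195 [(np.int64(290), np.int64(297)), (np.int64(325), np.int64(335))]
198 [(np.int64(325), np.int64(335))]
201 [(np.int64(325), np.int64(334))]
204 [(np.int64(325), np.int64(332))]
207 [(np.int64(325), np.int64(328))]
210 []
213 []
(295.7, 198.6) [ 0.53751552 -0.15943663  0.17090596] [ 4.37802586e-17 -2.67240699e-02 -3.06557680e-02]
(329, 208) [ 0.57018596 -0.20208687  0.17166085] [ 8.80465069e-17  2.70009284e-02 -3.14270403e-02]
```

Run:
```python
from h import *
st=ctrl.get_state();p=st["position"];M=R.from_rotvec(st["tool_rot"]).as_matrix()
for z in(0,-.015,-.031,-.05):
  for x in(-.0095,.0095):
    print(z,x,[np.round(proj("wrist",p+M@[x,y,z],st)) for y in(-.0375,-.0225,.0225,.0375)],np.round(proj("side",p+M@[x,.0225,z])),np.round(proj("side",p+M@[x,.0375,z])))
W=get_image("wrist");cv2.imwrite("pics/w4.png",cv2.resize(W[190:340,200:375,::-1],None,fx=4,fy=4,interpolation=0))
```

```text
0 -0.0095 [array([229., 252.]), array([251., 252.]), array([319., 252.]), array([341., 252.])] [322. 229.] [332. 232.]
0 0.0095 [array([228., 225.]), array([250., 225.]), array([319., 225.]), array([342., 225.])] [329. 223.] [338. 226.]
-0.015 -0.0095 [array([225., 262.]), array([249., 262.]), array([321., 262.]), array([345., 262.])] [323. 220.] [332. 223.]
-0.015 0.0095 [array([223., 233.]), array([248., 233.]), array([322., 233.]), array([347., 233.])] [329. 214.] [338. 217.]
-0.031 -0.0095 [array([220., 274.]), array([246., 274.]), array([324., 274.]), array([350., 274.])] [323. 210.] [333. 213.]
-0.031 0.0095 [array([218., 243.]), array([245., 243.]), array([325., 243.]), array([352., 243.])] [329. 204.] [339. 207.]
-0.05 -0.0095 [array([213., 290.]), array([242., 291.]), array([328., 291.]), array([357., 290.])] [323. 198.] [333. 201.]
-0.05 0.0095 [array([210., 257.]), array([240., 257.]), array([330., 257.]), array([359., 257.])] [330. 193.] [340. 195.]
```

View pics/w4.png

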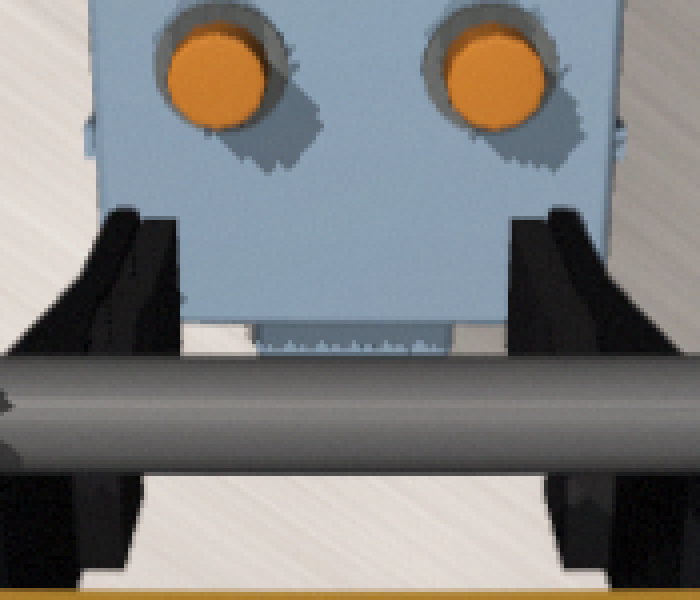

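Both views put the tips about 31 mm behind the nominal TCP, with each tip about 10 mm thick and centred at ±28.5 mm. I'll open slightly to 0.44, lower 35 mm and re-measure. Contact will then be found by force.

Request:
{"name": "apply_moves", "arguments": {"dp": [[0, 0.002, 0.01], [0, 0, 0.01], [0, 0, 0.01], [0, 0, 0.005], [0, 0, 0], [0, 0, 0]], "twist": [[0, 0, 0], [0, 0, 0], [0, 0, 0], [0, 0, 0], [0, 0, 0], [0, 0, 0]], "fingers": [0.44, 0.44, 0.44, 0.44, 0.44, 0.44]}}

```text
time: 3.75
position: [0.5545, -0.184, 0.1047]
tool_rot: [-2.977, -1.004, 0.0]
ft_force: [0.2, 0.4, -0.7]
grip_width: 0.558
grip_force: 0.0
```

Run:
```python
from h import *
st=ctrl.get_state();p=st["position"];M=R.from_rotvec(st["tool_rot"]).as_matrix()
print(p,M.round(4).tolist(),st["grip_width"],st["ft_force"])
W=get_image("wrist").copy();S=get_image("side").copy()
b,_=blobs(W,(200,170,380,290),(3,110,60),(22,255,255))
for c,s in b: X=onz("wrist",c,.074,st);print(c,s,X,M.T@(X-p))
for P in((.571,-.2065,.074),(.535,-.159,.074)): print("fixed cams",M.T@(np.array(P)-p))
w=cv2.resize(W[170:290,200:375,::-1],(525,360),interpolation=0);s=cv2.resize(S[180:300,265:355,::-1],(270,360),interpolation=0)
cv2.imwrite("pics/c5.png",np.hstack([w,s]))
```

```text
[ 0.55450848 -0.18400284  0.10473709] [[0.7957, 0.6057, -0.0002], [0.6057, -0.7957, -0.0001], [-0.0002, -0.0001, -1.0]] 0.5578103556010431 [ 0.23585227  0.41622868 -0.65143139]
[245.56195965 219.17867435] [231 204  30  31 694] [ 0.53966354 -0.15814672  0.074     ] [ 0.00385664 -0.02956221  0.03073893]
[324.28652482 219.1929078 ] [310 204  30  31 705] [ 0.57536411 -0.20507528  0.074     ] [0.0038357  0.02940236 0.03073373]
fixed cams [-0.00049967  0.02789243  0.03073473]
fixed cams [-0.00037082 -0.03170818  0.03073996]
```

View pics/c5.png

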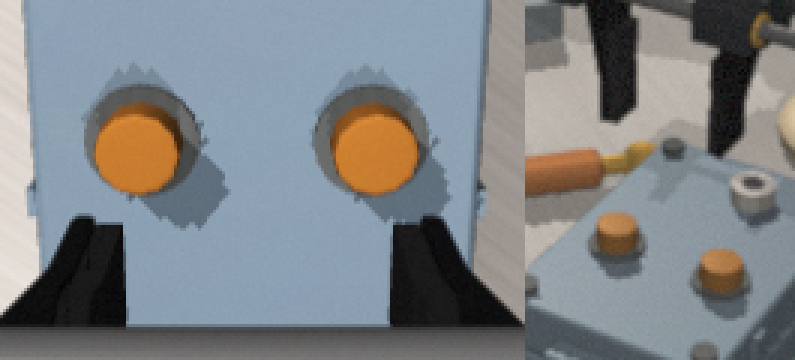

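The wrist view gives the pins at tool x≈+4 mm and y≈±29.5 mm; the fixed cameras give x≈0. I'll split the difference (+2, -1 mm) and lower. The tips are at z≈0.136, so this leaves them clear of the pins.

Request:
{"name": "apply_moves", "arguments": {"dp": [[0.002, -0.001, 0.005], [0, 0, 0.005], [0, 0, 0.005], [0, 0, 0.005], [0, 0, 0.005], [0, 0, 0], [0, 0, 0]], "twist": [[0, 0, 0], [0, 0, 0], [0, 0, 0], [0, 0, 0], [0, 0, 0], [0, 0, 0], [0, 0, 0]], "fingers": [0.44, 0.44, 0.44, 0.44, 0.44, 0.44, 0.44]}}

```text
time: 4.55
position: [0.5554, -0.182, 0.0797]
tool_rot: [-2.977, -1.004, 0.0]
ft_force: [0.3, -0.1, 0.1]
grip_width: 0.568
grip_force: 0.0
```

Request:
{"name": "apply_moves", "arguments": {"dp": [[0, 0, 0.003], [0, 0, 0.003], [0, 0, 0.003], [0, 0, 0.003], [0, 0, 0]], "twist": [[0, 0, 0], [0, 0, 0], [0, 0, 0], [0, 0, 0], [0, 0, 0]], "fingers": [0.44, 0.44, 0.44, 0.44, 0.44]}}

```text
time: 5.05
position: [0.5551, -0.1818, 0.0673]
tool_rot: [-2.976, -1.004, 0.001]
ft_force: [-0.0, -0.4, 0.3]
grip_width: 0.559
grip_force: 0.0
```

There's no contact with TCP z below 0.074, so the tips really are short of the nominal TCP. I'll lower to about 0.050 and take the last look.

Request:
{"name": "apply_moves", "arguments": {"dp": [[0, 0, 0.004], [0, 0, 0.004], [0, 0, 0.004], [0, 0, 0.004], [0, 0, 0], [0, 0, 0]], "twist": [[0, 0, 0], [0, 0, 0], [0, 0, 0], [0, 0, 0], [0, 0, 0], [0, 0, 0]], "fingers": [0.44, 0.44, 0.44, 0.44, 0.44, 0.44]}}

```text
time: 5.65
position: [0.5554, -0.1819, 0.0517]
tool_rot: [-2.977, -1.004, 0.0]
ft_force: [0.4, -0.3, -0.6]
grip_width: 0.557
grip_force: 0.0
```

Run:
```python
from h import *
st=ctrl.get_state();p=st["position"];M=R.from_rotvec(st["tool_rot"]).as_matrix()
print(p,st["grip_width"],st["ft_force"])
W=get_image("wrist").copy();S=get_image("side").copy()
b,_=blobs(W,(200,190,380,290),(3,110,60),(22,255,255))
for c,s in b: X=onz("wrist",c,.074,st);print(c,s,M.T@(X-p))
for P in((.571,-.2065,.074),(.535,-.159,.074)): print("fixed",M.T@(np.array(P)-p))
w=cv2.resize(W[180:280,200:375,::-1],(437,250),interpolation=0);s=cv2.resize(S[195:300,265:355,::-1],(360,420),interpolation=0)
o=np.zeros((420,800,3),np.uint8);o[:250,:437]=w;o[:,440:]=s
cv2.imwrite("pics/c6.png",o)
```

```text
[ 0.55543425 -0.1819415   0.05172481] 0.5568562410327211 [ 0.36930281 -0.33188518 -0.61851798]
[241.25216138 244.1945245 ] [219 229  37  38 694] [ 0.00519595 -0.02573437 -0.02227185]
[333.05547226 243.67466267] [318 229  38  38 667] [ 0.00551562  0.02838464 -0.02228079]
fixed [-0.0024957   0.02896534 -0.02227952]
fixed [-0.00236501 -0.03063527 -0.02226975]
```

View pics/c6.png

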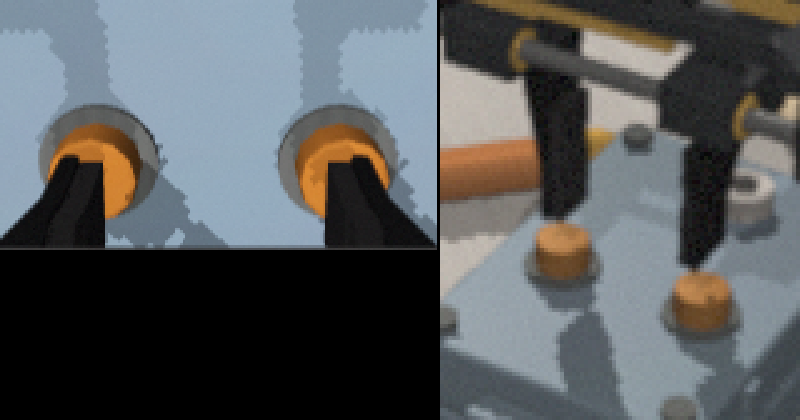

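The last picture shows both tips standing centrally over their pins. In the side crop the tips are at (560,215) and (695,262), directly above the pins at (565,240) and (700,290). I'll press slowly and watch the force.

Request:
{"name": "apply_moves", "arguments": {"dp": [[0, 0, 0.002], [0, 0, 0.002], [0, 0, 0.002], [0, 0, 0.002], [0, 0, 0.002], [0, 0, 0]], "twist": [[0, 0, 0], [0, 0, 0], [0, 0, 0], [0, 0, 0], [0, 0, 0], [0, 0, 0]], "fingers": [0.44, 0.44, 0.44, 0.44, 0.44, 0.44]}}

```text
time: 6.35
position: [0.5553, -0.1818, 0.0415]
tool_rot: [-2.976, -1.004, 0.001]
ft_force: [0.4, -0.1, -0.1]
grip_width: 0.559
grip_force: 0.0
```

Request:
{"name": "apply_moves", "arguments": {"dp": [[0, 0, 0.002], [0, 0, 0.002], [0, 0, 0]], "twist": [[0, 0, 0], [0, 0, 0], [0, 0, 0]], "fingers": [0.44, 0.44, 0.44]}}

```text
time: 6.65
position: [0.5557, -0.182, 0.0381]
tool_rot: [-2.977, -1.004, -0.001]
ft_force: [-2.1, 0.8, 4.1]
grip_width: 0.557
grip_force: 1.9
```

Contact is at z≈0.039 with about 4 N, which is what two springs starting should give. Full travel is expected near 0.031.

Request:
{"name": "apply_moves", "arguments": {"dp": [[0, 0, 0.002], [0, 0, 0.002], [0, 0, 0]], "twist": [[0, 0, 0], [0, 0, 0], [0, 0, 0]], "fingers": [0.44, 0.44, 0.44]}}

```text
time: 6.95
position: [0.5557, -0.182, 0.0345]
tool_rot: [-2.977, -1.004, -0.001]
ft_force: [-1.8, 0.5, 8.1]
grip_width: 0.562
grip_force: 3.7
```

Request:
{"name": "apply_moves", "arguments": {"dp": [[0, 0, 0.002], [0, 0, 0.001], [0, 0, 0]], "twist": [[0, 0, 0], [0, 0, 0], [0, 0, 0]], "fingers": [0.44, 0.44, 0.44]}}

```text
time: 7.25
position: [0.5557, -0.182, 0.032]
tool_rot: [-2.976, -1.004, -0.001]
ft_force: [-2.8, 0.8, 10.4]
grip_width: 0.561
grip_force: 5.0
```

Request:
{"name": "apply_moves", "arguments": {"dp": [[0, 0, 0.001], [0, 0, 0.001], [0, 0, 0]], "twist": [[0, 0, 0], [0, 0, 0], [0, 0, 0]], "fingers": [0.44, 0.44, 0.44]}}

```text
time: 7.55
position: [0.5557, -0.1819, 0.0307]
tool_rot: [-2.976, -1.004, -0.001]
ft_force: [-4.9, 2.4, 14.1]
grip_width: 0.562
grip_force: 7.1
```

Request:
{"name": "apply_moves", "arguments": {"dp": [[0, 0, 0.001], [0, 0, 0], [0, 0, 0]], "twist": [[0, 0, 0], [0, 0, 0], [0, 0, 0]], "fingers": [0.44, 0.44, 0.44]}}

```text
time: 7.85
position: [0.5558, -0.1819, 0.0307]
tool_rot: [-2.975, -1.004, -0.002]
ft_force: [-7.3, 3.4, 20.5]
grip_width: 0.559
grip_force: 10.1
```

Run:
```python
from h import *
st=ctrl.get_state();M=R.from_rotvec(st["tool_rot"]).as_matrix();print(st["position"],st["ft_force"],M.round(4).tolist(),"tool moment",M.T@st["torque"])
```

```text
[ 0.55576889 -0.18194784  0.03065221] [-7.30111021  3.36368782 20.49836716] [[0.7957, 0.6057, 0.0006], [0.6057, -0.7957, 0.0017], [0.0015, -0.001, -1.0]] tool moment [ 1.50606127 -1.126846    0.05996882]
```

z is stuck at 0.0307 while the force rises to 20 N (the springs account for 12 N), and the load is balanced. Both pins are on their stops. I'll relieve some of the side force and hold.

Request:
{"name": "apply_moves", "arguments": {"dp": [[-0.0005, -0.001, 0], [0, 0, 0], [0, 0, 0], [0, 0, 0], [0, 0, 0], [0, 0, 0], [0, 0, 0], [0, 0, 0], [0, 0, 0], [0, 0, 0]], "twist": [[0, 0, 0], [0, 0, 0], [0, 0, 0], [0, 0, 0], [0, 0, 0], [0, 0, 0], [0, 0, 0], [0, 0, 0], [0, 0, 0], [0, 0, 0]], "fingers": [0.44, 0.44, 0.44, 0.44, 0.44, 0.44, 0.44, 0.44, 0.44, 0.44]}}

```text
time: 8.85
position: [0.5558, -0.182, 0.0307]
tool_rot: [2.976, 1.004, 0.004]
ft_force: [-3.8, 2.0, 18.0]
grip_width: 0.559
grip_force: 8.7
```

Request:
{"name": "apply_moves", "arguments": {"dp": [[0, 0, 0], [0, 0, 0], [0, 0, 0], [0, 0, 0], [0, 0, 0], [0, 0, 0], [0, 0, 0], [0, 0, 0], [0, 0, 0], [0, 0, 0]], "twist": [[0, 0, 0], [0, 0, 0], [0, 0, 0], [0, 0, 0], [0, 0, 0], [0, 0, 0], [0, 0, 0], [0, 0, 0], [0, 0, 0], [0, 0, 0]], "fingers": [0.44, 0.44, 0.44, 0.44, 0.44, 0.44, 0.44, 0.44, 0.44, 0.44]}}

```text
time: 9.85
position: [0.5558, -0.182, 0.0307]
tool_rot: [2.976, 1.004, 0.004]
ft_force: [-3.0, 1.6, 16.9]
grip_width: 0.562
grip_force: 8.7
```

Request:
{"name": "apply_moves", "arguments": {"dp": [[0, 0, 0], [0, 0, 0], [0, 0, 0], [0, 0, 0], [0, 0, 0], [0, 0, 0], [0, 0, 0], [0, 0, 0], [0, 0, 0]], "twist": [[0, 0, 0], [0, 0, 0], [0, 0, 0], [0, 0, 0], [0, 0, 0], [0, 0, 0], [0, 0, 0], [0, 0, 0], [0, 0, 0]], "fingers": [0.44, 0.44, 0.44, 0.44, 0.44, 0.44, 0.44, 0.44, 0.44]}}

```text
time: 10.75
position: [0.5558, -0.182, 0.0307]
tool_rot: [2.976, 1.004, 0.004]
ft_force: [-4.8, 0.8, 16.7]
grip_width: 0.559
grip_force: 8.7
```

Held down from 7.55 to 10.75 s. Now I'll release slowly straight up and retreat.

Request:
{"name": "apply_moves", "arguments": {"dp": [[0, 0, -0.003], [0, 0, -0.003], [0, 0, -0.004], [0, 0, -0.004], [0, 0, -0.01], [0, 0, -0.02], [0, 0, -0.03], [0, 0, -0.03], [0, 0, -0.03], [0, 0, 0]], "twist": [[0, 0, 0], [0, 0, 0], [0, 0, 0], [0, 0, 0], [0, 0, 0], [0, 0, 0], [0, 0, 0], [0, 0, 0], [0, 0, 0], [0, 0, 0]], "fingers": [0.44, 0.44, 0.44, 0.44, 0.44, 0.44, 0.44, 0.44, 0.44, 0.44]}}

```text
time: 11.75
position: [0.557, -0.1825, 0.1664]
tool_rot: [2.974, 1.003, 0.01]
ft_force: [-0.3, -0.6, -0.0]
grip_width: 0.56
grip_force: 0.0
```

Request:
{"name": "apply_moves", "arguments": {"dp": [[0, 0, -0.02], [0, 0, -0.02], [0, 0, 0], [0, 0, 0], [0, 0, 0]], "twist": [[0, 0, 0], [0, 0, 0], [0, 0, 0], [0, 0, 0], [0, 0, 0]], "fingers": [0.44, 0.44, 0.44, 0.44, 0.44]}}

```text
time: 12.25
position: [0.5537, -0.1811, 0.2004]
tool_rot: [-2.976, -1.004, 0.003]
ft_force: [-0.1, 0.2, -0.9]
grip_width: 0.56
grip_force: 0.0
```

Run:
```python
from h import *
st=ctrl.get_state();print(st["time"],st["position"],st["ft_force"])
S=get_image("side").copy();S0=cv2.imread("pics/side0.png")[:,:,::-1].copy()
for im in(S0,S):
    b,_=blobs(im,(262,246,375,320),(3,110,60),(22,255,255))
    for c,s in b: print(c,s)
d=cv2.absdiff(S,S0).max(2)[215:320,255:380];print("box area diff",d.mean(),(d>40).sum())
```

```text
12.25 [ 0.55367506 -0.18106026  0.2003809 ] [-0.08906913  0.23798853 -0.87557153]
[295.12162162 257.27702703] [289 251  13  14 148]
[329.94936709 269.84177215] [323 263  14  14 158]
[295.08843537 257.30612245] [289 251  13  14 147]
[329.94375 269.88125] [324 263  13  15 160]
box area diff 9.792914285714286 0
```

Both pins are back up at their original pixels, the box hasn't shifted, and the tool is clear.

```bash
python3 -c "
from bench import ctrl
print(ctrl.close_job())"
```

```text
the job is handed in; nothing more can be done
None
```

Both parting pins were pressed down together to their stops and held there for about 3.2 s. They sprang back up, the core box did not shift in the side view, and the job was handed in with the arm clear at about 12 s.

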